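# Unhook a tube-strip carrier from its shaker nest and set it in the tray

## Robot

A 7-joint arm with a two-finger parallel gripper is mounted at the origin on a cart in front of the work surface, level with it; the furniture and walls round the work are solid. World frame = base frame: x ahead of the robot, y to its left, z up, the work surface at z = 0. Lengths are in mm, angles in degrees, forces in N, time in s.
With the tool pointing down it reaches from about 375 to 925 mm from the base axis. Payload 3.1 kg.
Tool frame: the origin (TCP) lies between the finger pads, 19 mm behind the fingertips; this is the grasp point; z points along the fingers, y is the line along which they close (so a half turn about z gives the same grasp; the last joint's range is limited). The gripper opens to 85 mm and grips with 20 to 120 N. Pads are 22 mm wide; open, the fingers measure 114 mm over their backs; the gripper's body (76 mm by 85 mm) begins 54 mm behind the grasp point. The pads swing forward as they close: fully open they stand 13 mm farther back than shut.
Start: joints at [-80.489, 21.939, 2.515, 91.553, -1.026, 66.532, -2.859], TCP at [169.466, 627.523, 249.969] pointing down, gripper open.
Joint ranges: [-149.38, 149.38], [-23.57, 123.04], [-84.95, 90], [0, 143.3], [-89.99, 269.99], [3.08, 112.72], [-163.45, 163.45]. Speed limits (degrees/s): [159.86, 159.86, 180, 180, 180, 180, 180].

## Interface

Orientations are given as a 3x3 rotation matrix whose columns are the frame's x, y, z axes.
In Python, from station import bot, get_image gives the robot as it stands.
- The arm moves only by the tool jog_arm, never from a script. Its argument "increments" is a list of rows, each a list of 3 entries, a list of its own where there are three numbers: the shift along the tool's x, y, z in m, then the turn, a rotation vector about the tool's x, y, z in degrees, then the opening in per cent of the stroke, from 0 (shut) to 100 (fully open). In form: [[[tx, ty, tz], [ax, ay, az], grip], ...]. A call has 1 to 12 rows; each row is the pose to reach, as a shift and turn from the pose commanded when the call began, along the tool's axes at that moment; what a row does not reach only later rows make up. A row lasts 1/10 s, in which the tool goes at most 50 mm and 8.59 degrees, less where a joint would pass 70% of its speed; a pose out of reach is approached as far as the arm can. A call with a gripper value outside its range is refused whole. The fingers move at their own pace and stop on an object; the grip force is fixed at half the most. Time passes only in rows, so rows that repeat a pose let the fingers close. It gives the time, the measured TCP pose, the force, the opening and the grip force at its end, in the units of the state.
- bot.sense(): the state, without advancing time (a new reading comes with each control period).
- get_image(name): name is "side" or "top" or "wrist"; returns a dict with "image" (480x640x3 uint8, blue, green, red), "z_map" (480x640 float32, mm along the optical axis (not along the pixel's ray), 0 where there is no reading), "intrinsics" (3x3 intrinsics, pixels), "k1" (the pictures are not rectified: a ray, as slopes to the right and down, at radius r is drawn at 1 + k1 r^2 times it, then the intrinsics apply), "world_from_camera" (4x4, takes a point from camera to world coordinates). Camera axes: x right, y down, z forward; pixel columns grow to the right and rows downward; lengths in mm; the calibration is good to about 2 mm. A picture is of the moment at which its call begins.
- bot.close_job(): hands the job in; it is judged then, once.
The state is a dict: "t": time; "joints": joint angles; "qvel": joint speeds; "joint_torque": joint torques, N m; "eef_pos": TCP position; "tool_rot": TCP orientation; "contact_force": force on the tool from outside, world axes, zero at the start; "wrist_torque": the same for the moment, N m; "finger_gap": finger opening in mm; "finger_force": force on a finger pad.
Only numpy, scipy, OpenCV 4.12 (cv2) and the standard library are available. Lean on these libraries where they do the work, as an engineer would, in place of code of your own. Each camera call takes 0.05 s, during which the arm holds its last target. There are 200 camera calls.

## Task

Take the tube-strip carrier out of its clamp nest: its tongue is caught under the orange lip, so draw it back toward the spring pad by feel until the tongue is free, never forcing the nest with more than 12 N. Tip the tongue end up over the lip while the tail is still under the dark hood, then bring it out forward and lift it clear, never tipping it more than 30 degrees. Set it down gently, flat on the floor of the white tray, let go, and leave the other things on the bench where they stand.

Things in the scene. Friction and masses are not known exactly. Their poses are not given: they have to be found in the camera images.
- carrier: Aluminium tube-strip carrier, about 0.24 kg (mass varies). Origin: centre of its flat underside; z up, +x toward the tongue. Deck 88 (x) x 80 (y) x 6 mm; at each end a tongue / tail 40 mm wide, 5 mm thick, goes on at underside level to x = +68 / -68 mm. Clear tube strips fixed across it at x = +-36 mm (7 mm wide, 70 mm long in y, tops at z = 31 mm).
- fin (a point): Grip point on the carrier, 34 mm over the underside centre, in the blue fin: 30 mm long in carrier x, 14 mm thick in y, z = 6 to 42 mm, foot 40 x 24 mm up to z = 8 mm. Take it from above, fingers closing along carrier y, TCP here. Grip firmly (60 N or more).
- tongue (a point): Middle of the tongue's end edge on the carrier, underside level (carrier x = +68 mm); the tongue is 5 mm thick above it. It starts 1.2 + s mm under the orange lip (s: see nest).
- tail (a point): Middle of the tail's end edge on the carrier, underside level (carrier x = -68 mm). When the tongue end is tipped up, the carrier pivots on this edge on the nest's floor.
- nest: Clamp nest, fixed. Origin on the bench under it, z up, +x away from the robot toward the orange lip. Base plate x = -111 to 107 mm, 110 mm wide; its top, the floor, at z = 10 mm. At the start the carrier lies on it, origins within 1 mm in x, y. Lip, hood and pad sit on a locked frame whose hand-set place is NOT reported: shifted by s = 2 to 22 mm toward -x. Side rails at y = +-51 mm, 6 mm high.
- lip_ref (a point): On the nest's floor, under the free edge of the orange lip for s = 12 mm; the true edge is at nest x = 66.8 - s mm. Lip 56 mm wide, underside 7 mm and top 12 mm over the floor, reaching to x = 105 - s mm (closed behind from x = 95 - s).
- hood_ref (a point): On the nest's floor, under the inner edge of the dark hood for s = 12 mm; the hood spans nest x = -87 - s to -55 - s mm, underside 10 mm and top 16 mm over the floor, side posts 49 mm apart. It blocks a level lift; with the tail in it, pushed back, there is room to tip about 0.2 rad. The tongue passes over the lip from about 0.12 rad.
- pad_ref (a point): On the nest's floor, under the brass spring pad's free face for s = 12 mm (true: x = -68.5 - s mm). The carrier slides freely 0.5 + s mm toward -x, then the pad resists with 1 N + 6 N per mm, hard stop at 6 mm. The tongue comes free at 5 N on the pad; 9 to 11 N leaves 0.6 to 1 mm to spare (sliding friction adds 1 to 2 N to the reading). If it is still caught, tipping is felt as a downward pull.
- tray_in (a point): Centre of the inner floor of the white tray, x along its long side (roughly across the bench, left to right for the robot), z up. The tray is fixed, 165 x 115 x 16 mm outside, walls 4 mm, inside 157 x 107 mm. The carrier goes in lengthwise, either way round, its origin over this point.
- beaker: Bystander: beaker with sticks, 60 x 60 x 65 mm; origin under its centre.
- magnet_rack: Bystander: blue tube rack, 34 x 118 x 50 mm; origin under its centre.
- vial_red: Bystander: brown vial with a red cap, 26 x 26 x 49 mm; origin under its centre.
- vial_purple: Bystander: brown vial with a purple cap, 26 x 26 x 49 mm; origin under its centre.
- lab_timer: Bystander: white timer, 68 x 64 x 18 mm; origin under its centre.
- tweezers: Bystander: steel tweezers, 120 x 14 x 9 mm; origin under its centre.
- tray: The white tray itself (see tray_in); origin on the bench under its centre. Beware of the equipment behind: a dry bath from x = 0.54 m, y = -0.25 to -0.01 m, 0.19 m tall, and a large cycler from x = 0.40 m, y = -0.67 to -0.29 m, 0.32 m tall, on the way from the arm's start; pass over them (both fixed).

How it is judged (in metres and radians):
On the way, in this order (a step that is already met when the one before it is completed fails the run):
1. the tongue is up over the lip, the carrier tipped with its tail still low under the hood (angle between carrier's own z axis and vertical above 0.09 rad and z of tongue in the frame of nest above 0.0225 m and z of tail in the frame of nest below 0.018 m and x of tail in the frame of nest below -0.055 m), for 0.1 s.
2. the carrier is lifted out clear of the nest (z of carrier in the frame of nest above 0.05 m and contact force between carrier and nest below 0.1 N), for 0.1 s.
At the end, for the whole second after the job is handed in: The carrier lies at rest, released, flat (within 0.04 rad) on the floor of the tray (within 4 mm), its origin within 18 mm of the tray's centre along both tray axes (x of carrier in the frame of tray_in between -0.018 and 0.018 m and y of carrier in the frame of tray_in between -0.018 and 0.018 m and z of carrier in the frame of tray_in between -0.004 and 0.004 m and angle between carrier's own z axis and vertical below 0.04 rad and linear speed of carrier below 0.02 m/s); the robot touches nothing.
It fails at once if the carrier is forced against the lip, hood, spring pad or posts of the nest (more than 17 N) (contact force between carrier and nest above 17 N).
It fails at once if the carrier is dropped or pressed hard into the tray (more than 60 N) (contact force between carrier and tray above 60 N).
It fails at once if the carrier is tipped more than 0.6 rad (angle between carrier's own z axis and vertical above 0.6 rad).
It fails at once if a bystander is moved more than 20 mm (distance of any of beaker, magnet_rack, vial_red, vial_purple, lab_timer, tweezers from where it was at the start of the episode above 0.02 m).
It also fails if it takes over 72 s, if anything falls off the work surface, if the arm or the gripper's body presses on something with over 40 N, if the wrist force passes 120 N, or if a joint passes its speed limit or range.

## Working session

There is one attempt and no reset: what is moved stays moved. The work goes in short steps, Python scripts to look and compute and a tool call to move; the robot and the scene stay as the last step left them, time stands still between calls to the robot, and variables do not carry over. Pictures are saved under pics/ and viewed, at most 10 in all, crops included, and the job is handed in when it is done.

Besides the shell and the picture viewer there is one more tool, called after "Emit:" by a JSON object that holds its "name" and its "arguments". jog_arm: Moves the arm, as the interface text tells. Its arguments: {"type":"object","properties":{"increments":{"type":"array"}},"required":["increments"]}

```bash
mkdir -p pics; cat > h.py <<'E'
import numpy as np, cv2
from station import bot, get_image
def world(d):
    "per-pixel world points from z_map"
    h,w=d["z_map"].shape
    K=np.array(d["intrinsics"]);k=d["k1"]
    u,v=np.meshgrid(np.arange(w),np.arange(h))
    x=(u-K[0,2])/K[0,0];y=(v-K[1,2])/K[1,1]
    a,b=x.copy(),y.copy()
    for _ in range(10):
        s=1+k*(a*a+b*b);a,b=x/s,y/s
    z=d["z_map"];T=np.array(d["world_from_camera"])
    P=np.stack([a*z,b*z,z],-1)@T[:3,:3].T+T[:3,3]
    P[z==0]=np.nan
    return P
E
python3 - <<'E'
from h import *
import pickle
print(bot.sense())
for n in("top","side","wrist"):
    d=get_image(n);cv2.imwrite(f"pics/{n}0.png",d["image"]);pickle.dump(d,open(f"{n}0.pkl","wb"))
    print(n,d["world_from_camera"],d["k1"],d["intrinsics"])
E
```

```text
{'t': 0.0, 'joints': array([-80.49002457,  21.99188242,   2.51027073,  91.6489698 ,
        -1.02503184,  66.52994343,  -2.85916859]), 'qvel': array([ 0.04462576, -0.1153098 ,  0.00851722, -0.041104  ,  0.08989371,
        0.02896736,  0.01490808]), 'joint_torque': array([-2.52326663e-04, -4.33469188e+01,  1.02472611e+00, -2.49504840e+01,
        1.06971734e-02,  1.16035601e-02,  8.96310354e-06]), 'eef_pos': array([169.23776186, 626.66583496, 248.58841336]), 'tool_rot': array([[-9.65437750e-01,  2.60633191e-01, -5.38753775e-04],
       [ 2.60633711e-01,  9.65434439e-01, -2.53221125e-03],
       [-1.39846852e-04, -2.58510973e-03, -9.99996649e-01]]), 'contact_force': array([ 0.30740469, -0.66292867, -0.24544611]), 'wrist_torque': array([0.03426892, 0.05914999, 0.01499171]), 'finger_force': 0.0, 'finger_gap': 85.62147522486124}
top [[-1.93935458e-02 -9.82063811e-01  1.87548827e-01  2.66469201e+02]
 [-9.99800609e-01  1.99416527e-02  1.03597868e-03 -6.79865030e+01]
 [-4.75743073e-03 -1.87491340e-01 -9.82254735e-01  1.64512560e+03]
 [ 0.00000000e+00  0.00000000e+00  0.00000000e+00  1.00000
[... 304 characters left out ...]
990518e-02 -7.56451648e-01 -6.53965347e-01  8.47709200e+02]
 [ 0.00000000e+00  0.00000000e+00  0.00000000e+00  1.00000000e+00]] -0.021890332075499553 [[522.77425845   0.         319.66816937]
 [  0.         522.77425845 238.78250023]
 [  0.           0.           1.        ]]
wrist [[ 2.60653737e-01  9.31420109e-01  2.54000414e-01  1.06288247e+02]
 [ 9.65426586e-01 -2.50559969e-01 -7.19111183e-02  6.47175426e+02]
 [-3.33712558e-03  2.63962655e-01 -9.64527128e-01  3.72861805e+02]
 [ 0.00000000e+00  0.00000000e+00  0.00000000e+00  1.00000000e+00]] -0.060314593680955556 [[402.09213042   0.         318.57656308]
 [  0.         402.09213042 239.78403663]
 [  0.           0.           1.        ]]
```

View pics/top0.png

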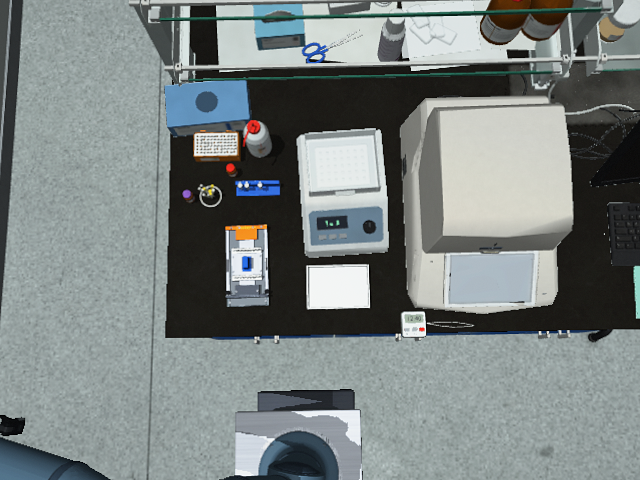

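View pics/side0.png

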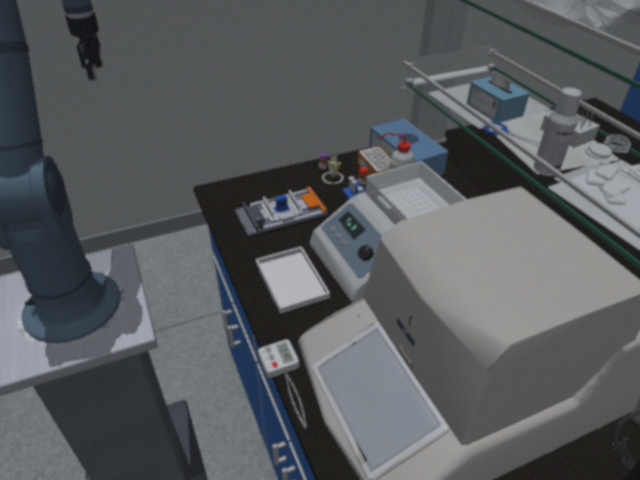

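The top view shows the nest at about (247,265) with the orange lip at (246,232), the blue fin at (247,264) and the tray at (338,287). The robot's base is at the bottom, about (298,460). I'll measure these with colour masks and depth.

```bash
python3 - <<'E'
from h import *
import pickle
np.set_printoptions(precision=1,suppress=True)
d=pickle.load(open("top0.pkl","rb"));P=world(d);im=d["image"];hsv=cv2.cvtColor(im,cv2.COLOR_BGR2HSV)
def comp(m,roi,name):
    x0,y0,x1,y1=roi
    M=np.zeros(m.shape,np.uint8);M[y0:y1,x0:x1]=m[y0:y1,x0:x1]*255
    n,l,s,c=cv2.connectedComponentsWithStats(M)
    i=1+np.argmax(s[1:,4]);q=P[l==i];q=q[~np.isnan(q[:,0])]
    z=np.median(q[:,2])
    r=cv2.minAreaRect(q[abs(q[:,2]-z)<6][:,:2].astype(np.float32))
    print(name,s[i],"med",np.median(q,0),"zrange",np.percentile(q[:,2],[2,98]),"rect",r)
H,S,V=cv2.split(hsv)
comp((H>8)&(H<25)&(S>150)&(V>120),(215,215,280,250),"lip")
comp((H>105)&(H<130)&(S>150),(230,250,265,280),"fin")
comp((V>180)&(S<40),(295,255,380,320),"tray")
z=P[...,2]
comp((z>-5)&(z<100)&(V>60),(215,215,280,315),"nest")
# profile along nest
for v in range(222,310,3): print(v,P[v,247],P[v,236],im[v,247])
E
```

```text
lip [225 224  42  16 360] med [617.7 133.4  21.7] zrange [-2.1 29.7] rect ((612.0481567382812, 133.05145263671875), (38.609291076660156, 107.4098129272461), 1.4722576141357422)
fin [243 257   8  14 112] med [525.3 128.8  46.9] zrange [14.5 57.9] rect ((527.364990234375, 130.77542114257812), (28.387508392333984, 13.219970703125), 2.7066497802734375)
tray [ 307  264   63   45 2645] med [ 464.  -108.2    4.2] zrange [-3.6 18.5] rect ((465.82965087890625, -107.55975341796875), (116.35833740234375, 163.3529052734375), 0.025462957099080086)
nest [ 225  224   44   83 3381] med [525.  131.5  16. ] zrange [ 1.  45.5] rect ((525.760009765625, 131.38681030273438), (216.6143035888672, 110.94022369384766), 0.9833559989929199)
222 [645.9 133.4  -1. ] [647.1 163.6  -3.6] [23 26 27]
225 [637.9 133.6  -2.2] [640.2 164.4  -9.7] [ 32  87 173]
228 [625.5 131.3  16.2] [625.  160.   21.2] [ 50 202 245]
231 [615.6 130.3  24.1] [616.1 159.5  24.5] [ 31 145 245]
234 [608.6 130.9  18.9] [608.8 160.   20.5] [ 33 145 245]
237 [601.  131.3  16. ] [599.4 159.1  26.4] [ 31 145 245]
240 [593.5 131.7  12.5] [596.4 1
[... 644 characters left out ...]
12.8] [243 239 235]
276 [492.8 128.1  39.4] [493.8 157.   36.3] [231 232 231]
279 [487.4 130.2  21.5] [488.6 159.7  17. ] [238 239 237]
282 [481.  131.7   9.5] [481.9 161.    7.3] [243 238 233]
285 [471.2 129.9  23.9] [472.9 159.8  15.2] [139 126 115]
288 [464.1 130.6  17.8] [463.2 157.7  30.4] [118 105  95]
291 [454.4 128.7  33.1] [456.7 159.3  18.5] [118 104  97]
294 [447.  129.1  29.8] [448.5 158.8  21.7] [130 115 106]
297 [439.5 129.4  26.6] [440.5 158.6  22.9] [88 81 75]
300 [433.9 132.    5.3] [433.6 159.7  14.1] [164 154 142]
303 [nan nan nan] [425.6 159.4  15.7] [164 156 143]
306 [417.4 131.1  12.4] [419.1 161.5   0.7] [64 60 53]
309 [410.4 132.2   2.9] [411.7 162.1  -4.2] [22 25 28]
```

```bash
python3 - <<'E'
from h import *
im=cv2.imread("pics/top0.png")[170:320,170:390]
cv2.imwrite("pics/c1.png",cv2.resize(im,(792,540),interpolation=cv2.INTER_CUBIC))
E
```

```text
(no output)
```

View pics/c1.png

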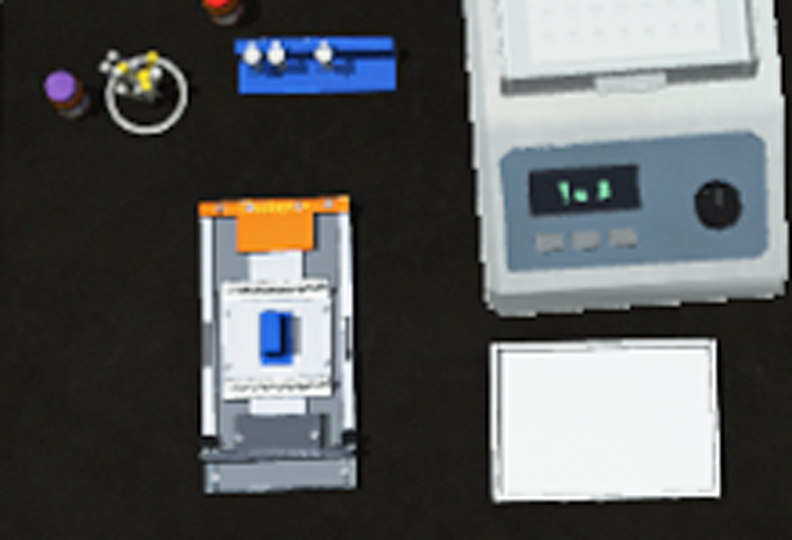

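The crop shows the nest with the orange lip in front at (275,230) and the dark hood at (280,432). The fin is at (273,337) and the tray's inner floor centre at (605,420). Depth is noisy from this far, so I'll hover over the nest and use the wrist camera.

Emit:
{"name": "jog_arm", "arguments": {"increments": [[[-0.037,-0.03,0.0],[0,0,-2],100],[[-0.475,-0.386,0.04],[0,0,-15.1],100],[[-0.475,-0.386,0.04],[0,0,-15.1],100],[[-0.475,-0.386,0.04],[0,0,-15.1],100],[[-0.475,-0.386,0.04],[0,0,-15.1],100],[[-0.475,-0.386,0.04],[0,0,-15.1],100],[[-0.475,-0.386,0.04],[0,0,-15.1],100],[[-0.475,-0.386,0.04],[0,0,-15.1],100],[[-0.475,-0.386,0.04],[0,0,-15.1],100],[[-0.475,-0.386,0.04],[0,0,-15.1],100],[[-0.475,-0.386,0.04],[0,0,-15.1],100],[[-0.475,-0.386,0.04],[0,0,-15.1],100]]}}

```text
t: 1.35
eef_pos: [518.8, 142.1, 210.9]
tool_rot: [[-1.0, -0.0, -0.0], [-0.0, 1.0, 0.0], [0.0, 0.0, -1.0]]
contact_force: [0.8, 0.4, 0.3]
finger_gap: 85.5
finger_force: 0.0
```

Emit:
{"name": "jog_arm", "arguments": {"increments": [[[0,0,0],[0,0,0],100],[[0,0,0],[0,0,0],100],[[0,0,0],[0,0,0],100]]}}

```text
t: 1.65
eef_pos: [517.3, 145.3, 210.8]
tool_rot: [[-1.0, -0.002, -0.001], [-0.002, 1.0, 0.001], [0.001, 0.001, -1.0]]
contact_force: [-0.1, -0.1, -0.2]
finger_gap: 85.7
finger_force: 0.0
```

```bash
python3 - <<'E'
from h import *
import pickle
np.set_printoptions(precision=4,suppress=True)
s=bot.sense();print(s["eef_pos"],s["tool_rot"],s["contact_force"],s["joints"])
d=get_image("wrist");cv2.imwrite("pics/w1.png",d["image"]);pickle.dump(d,open("w1.pkl","wb"))
P=world(d);im=d["image"];H,S,V=cv2.split(cv2.cvtColor(im,cv2.COLOR_BGR2HSV))
for n,m in(("lip",(H>8)&(H<25)&(S>150)&(V>120)),("blue",(H>105)&(H<130)&(S>150))):
    c,_=cv2.findContours(m.astype(np.uint8),0,2)
    for k in sorted(c,key=cv2.contourArea)[::-1][:3]: print(n,cv2.contourArea(k),cv2.minAreaRect(k))
print(d["world_from_camera"])
E
```

```text
[517.3102 145.2698 210.7744] [[-1.     -0.0017 -0.0012]
 [-0.0017  1.      0.0006]
 [ 0.0012  0.0006 -1.    ]] [-0.0508 -0.1326 -0.2253] [-38.9019  12.4573  21.2447 110.1712  -5.3328  58.3569  74.7897]
lip 2939.5 ((301.8089904785156, 325.4827880859375), (40.37808609008789, 126.12066650390625), 89.24615478515625)
blue 90.5 ((228.03314208984375, 415.07269287109375), (30.05226707458496, 5.210963249206543), 2.045408248901367)
blue 29.5 ((323.0123291015625, 418.13531494140625), (4.979465961456299, 16.29643440246582), 84.80557250976562)
blue 23.0 ((306.3461608886719, 416.26922607421875), (14.512594223022461, 4.706787109375), 11.309932708740234)
[[ -0.0017   0.9649   0.2624 452.086 ]
 [  1.       0.0017   0.0001 147.8928]
 [ -0.0004   0.2624  -0.9649 334.9917]
 [  0.       0.       0.       1.    ]]
```

View pics/w1.png

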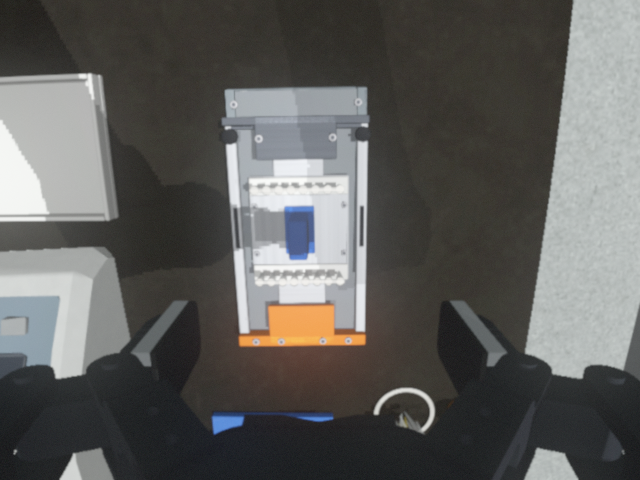

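The wrist view shows the carrier in the nest: fin top near (299,232), lip free edge at row ~305, hood inner edge at row ~158, nest back corners at (225,90) and (367,87). I'll cast rays on these.

```bash
cat >> h.py <<'E'
def ray(d,uv,z):
    K=np.array(d["intrinsics"]);k=d["k1"];T=np.array(d["world_from_camera"])
    uv=np.atleast_2d(np.asarray(uv,float))
    q=cv2.undistortPoints(uv[:,None],K,np.array([k,0,0,0.]))[:,0]
    r=np.c_[q,np.ones(len(q))]@T[:3,:3].T
    return T[:3,3]+r*((z-T[2,3])/r[:,2])[:,None]
E
python3 - <<'E'
from h import *
import pickle
np.set_printoptions(precision=1,suppress=True)
d=pickle.load(open("w1.pkl","rb"));im=d["image"];H,S,V=cv2.split(cv2.cvtColor(im,cv2.COLOR_BGR2HSV))
# lip tab free edge line
m=((H>8)&(H<25)&(S>150)&(V>120))
us=np.arange(273,331);vs=[np.argmax(m[290:330,u])+290 for u in us]
L=ray(d,np.c_[us,vs],22);a=np.polyfit(L[:,1],L[:,0],1);print("lip edge x",L[:,0].mean(),"y",L[:,1].mean(),"slope deg",np.degrees(np.arctan(a[0])))
r=np.where(m[320])[0];print("lip sides y",ray(d,[[r[0],320],[r[-1],320]],22))
# blue fin
b=((H>100)&(H<130)&(S>120)).astype(np.uint8);b[:190]=0;b[270:]=0;b[:,:270]=0;b[:,330:]=0
ys,xs=np.nonzero(b);print("blue box",xs.min(),xs.max(),ys.min(),ys.max())
for t in(150,120,100,80):
    q=np.argwhere((b>0)&(V<t));print(t,len(q))
dark=((b>0)&(V<150)).astype(np.uint8)
for v in range(204,264,3): print(v,[int(x) for x in V[v,282:320:2]])
# white deck region ends
w=((V>150)&(S<40)).astype(np.uint8)
for u in(270,280,320,330): print(u,[int(x) for x in V[166:188,u]],[int(x) for x in V[268:290,u]])
# left/right plate edges
for name,pts,z in(("base back corners",[[225,90],[367,87]],10),("hood edge",[[256,158],[336,157]],26),("deck near",[[248,176],[348,175]],16)):
    print(name,ray(d,pts,z))
E
python3 - <<'E'
import cv2
im=cv2.imread("pics/w1.png")[80:350,210:385]
cv2.imwrite("pics/c2.png",cv2.resize(im,None,fx=2.2,fy=2.2,interpolation=cv2.INTER_CUBIC))
E
```

```text
lip edge x 595.2074635334812 y 133.5660473512874 slope deg -0.7468835808517112
lip sides y [[608.4 106.5  22. ]
 [608.3 159.5  22. ]]
blue box 286 313 207 258
150 0
120 0
100 0
80 0
204 [238, 240, 240, 242, 241, 240, 239, 239, 237, 237, 236, 235, 236, 238, 235, 221, 221, 220, 220]
207 [235, 216, 221, 222, 222, 211, 205, 204, 204, 203, 202, 202, 203, 204, 205, 205, 212, 219, 219]
210 [206, 179, 200, 205, 221, 210, 200, 200, 200, 201, 201, 200, 199, 201, 200, 200, 206, 220, 220]
213 [151, 141, 144, 143, 141, 131, 126, 126, 127, 125, 126, 124, 128, 139, 144, 158, 199, 220, 219]
216 [148, 139, 142, 141, 131, 124, 124, 124, 124, 124, 124, 126, 122, 136, 143, 141, 193, 219, 219]
219 [149, 142, 142, 137, 124, 123, 125, 125, 124, 123, 126, 123, 120, 131, 142, 142, 190, 219, 218]
222 [150, 142, 140, 134, 136, 136, 135, 138, 136, 138, 137, 136, 122, 122, 141, 142, 187, 218, 219]
225 [149, 143, 138, 134, 140, 141, 141, 141, 141, 141, 142, 140, 125, 119, 141, 141, 187, 219, 218]
228 [148, 145, 137, 134, 139, 140, 142, 142, 142, 142, 141, 140, 124, 116, 140, 141, 185, 218, 216]
231 [149, 146, 139
[... 1452 characters left out ...]
, 190, 197, 206, 205, 208, 225, 233, 237, 240, 239, 229, 214, 221, 227, 228, 226]
320 [222, 222, 221, 221, 221, 221, 222, 220, 218, 207, 198, 212, 226, 231, 232, 225, 201, 172, 161, 162, 169, 192] [222, 195, 167, 160, 160, 159, 161, 176, 207, 218, 216, 214, 230, 239, 236, 224, 222, 229, 234, 236, 235, 233]
330 [169, 168, 169, 168, 167, 167, 164, 154, 152, 179, 198, 217, 228, 232, 231, 226, 201, 170, 164, 183, 212, 229] [221, 194, 166, 158, 157, 156, 154, 157, 169, 191, 215, 226, 236, 239, 237, 224, 207, 186, 179, 178, 180, 181]
base back corners [[421.2  75.8  10. ]
 [419.1 184.8  10. ]]
hood edge [[472.  100.4  26. ]
 [471.2 161.   26. ]]
deck near [[486.7  92.   16. ]
 [485.8 171.   16. ]]
```

View pics/c2.png

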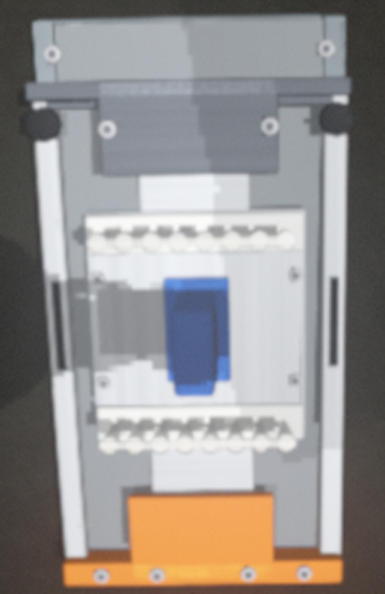

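```bash
python3 - <<'E'
from h import *
import pickle
np.set_printoptions(precision=1,suppress=True)
d=pickle.load(open("w1.pkl","rb"))
print(ray(d,[[289.5,221],[305.5,221],[290,253.5],[306,253.5]],52), ray(d,[[286,207],[314,207],[284,213],[314,243]],18))
print(ray(d,[[250,176],[349,176]],16))
E
```

```text
[[515.1 126.9  52. ]
 [515.  138.5  52. ]
 [539.6 126.9  52. ]
 [539.5 138.7  52. ]] [[511.2 121.8  18. ]
 [511.1 144.2  18. ]
 [516.1 120.1  18. ]
 [541.  144.2  18. ]]
[[486.7  93.6  16. ]
 [486.6 171.9  16. ]]
```

Emit:
{"name": "jog_arm", "arguments": {"increments": [[[-0.0115,-0.0125,0.03],[0,0,-0.65],60],[[-0.0115,-0.0125,0.06],[0,0,-0.65],60],[[-0.0115,-0.0125,0.09],[0,0,-0.65],60],[[-0.0115,-0.0125,0.11],[0,0,-0.65],60],[[-0.0115,-0.0125,0.12],[0,0,-0.65],60],[[-0.0115,-0.0125,0.12],[0,0,-0.65],60],[[-0.0115,-0.0125,0.12],[0,0,-0.65],60]]}}

```text
t: 2.4
eef_pos: [530.1, 132.5, 91.9]
tool_rot: [[-1.0, -0.013, 0.001], [-0.013, 1.0, 0.001], [-0.001, 0.001, -1.0]]
contact_force: [0.1, 0.1, 0.7]
finger_gap: 51.3
finger_force: 0.0
```

```bash
python3 - <<'E'
from h import *
import pickle
np.set_printoptions(precision=4,suppress=True)
s=bot.sense();print(s["eef_pos"],s["tool_rot"],s["contact_force"],s["finger_gap"])
d=get_image("wrist");cv2.imwrite("pics/w2.png",d["image"]);pickle.dump(d,open("w2.pkl","wb"))
E
```

```text
[530.097  132.4812  91.8819] [[-0.9999 -0.0127  0.0012]
 [-0.0127  0.9999  0.0008]
 [-0.0012  0.0008 -1.    ]] [0.1119 0.1156 0.6543] 51.325146068543795
```

View pics/w2.png

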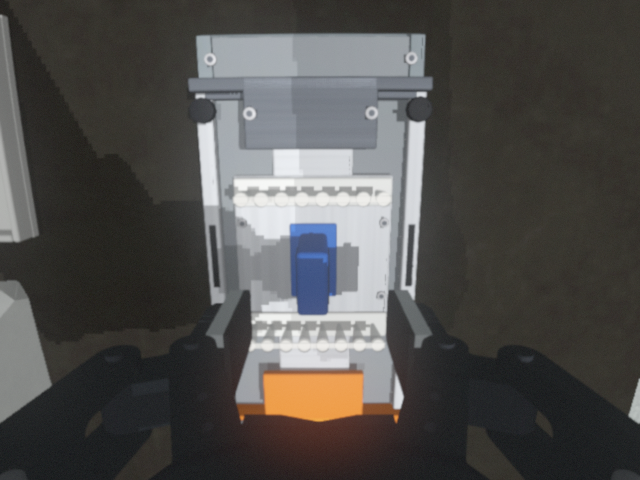

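The closer view shows the fin top at cols 298–328, rows 258–313, centred between the fingers. The foot's rear edge is at row 224, the lip edge at row 372 and the hood edge at row 149.

```bash
python3 - <<'E'
from h import *
import pickle
np.set_printoptions(precision=1,suppress=True)
d=pickle.load(open("w2.pkl","rb"))
print("fin",ray(d,[[299,257],[327,257],[299,313],[327,313]],52));print("foot",ray(d,[[291,224],[336,224]],18))
print("deck",ray(d,[[234,177],[391,175]],16));print("lip",ray(d,[[265,373],[361,371]],22));print("hood",ray(d,[[246,149],[376,149]],26));print("base",ray(d,[[197,36],[424,34]],10))
E
```

```text
fin [[517.4 126.6  52. ]
 [517.2 138.6  52. ]
 [543.6 126.6  52. ]
 [543.4 139.1  52. ]]
foot [[510.8 120.9  18. ]
 [510.6 143.7  18. ]]
deck [[487.7  92.6  16. ]
 [485.7 170.4  16. ]]
lip [[594.9 106.2  22. ]
 [592.9 159.4  22. ]]
hood [[473.5 100.8  26. ]
 [472.8 161.   26. ]]
base [[421.4  75.9  10. ]
 [419.3 183.7  10. ]]
```

Emit:
{"name": "jog_arm", "arguments": {"increments": [[[-0.0005,0,0.02],[0,0,-0.2],60],[[-0.0005,0,0.035],[0,0,-0.2],60],[[-0.0005,0,0.043],[0,0,-0.2],60],[[-0.0005,0,0.048],[0,0,-0.2],60],[[-0.0005,0,0.048],[0,0,-0.2],60],[[-0.0005,0,0.048],[0,0,-0.2],60]]}}

```text
t: 3.05
eef_pos: [530.5, 131.4, 43.4]
tool_rot: [[-1.0, -0.014, 0.001], [-0.014, 1.0, 0.0], [-0.001, 0.0, -1.0]]
contact_force: [0.2, 0.0, 0.8]
finger_gap: 51.4
finger_force: 0.0
```

Emit:
{"name": "jog_arm", "arguments": {"increments": [[[0,0,0],[0,0,0],30],[[0,0,0],[0,0,0],12],[[0,0,0],[0,0,0],0],[[0,0,0],[0,0,0],0],[[0,0,0],[0,0,0],0],[[0,0,0],[0,0,0],0],[[0,0,0],[0,0,0],0],[[0,0,0],[0,0,0],0]]}}

```text
t: 3.85
eef_pos: [530.8, 131.1, 43.8]
tool_rot: [[-1.0, -0.014, 0.001], [-0.014, 1.0, 0.0], [-0.001, 0.0, -1.0]]
contact_force: [-1.3, -0.9, 5.4]
finger_gap: 12.8
finger_force: 61.6
```

Emit:
{"name": "jog_arm", "arguments": {"increments": [[[0,0,-0.0005],[0,0,0],0],[[0,0,-0.0005],[0,0,0],0],[[0,0,-0.0005],[0,0,0],0]]}}

```text
t: 4.15
eef_pos: [530.8, 131.1, 43.8]
tool_rot: [[-1.0, -0.014, 0.001], [-0.014, 1.0, -0.0], [-0.001, -0.0, -1.0]]
contact_force: [1.2, -1.6, 3.2]
finger_gap: 12.9
finger_force: 61.3
```

Emit:
{"name": "jog_arm", "arguments": {"increments": [[[0.001,0,-0.0006],[0,0,0],0],[[0.002,0,-0.0006],[0,0,0],0],[[0.002,0,-0.0006],[0,0,0],0]]}}

```text
t: 4.45
eef_pos: [527.8, 131.7, 43.8]
tool_rot: [[-1.0, -0.015, -0.0], [-0.015, 1.0, 0.0], [0.0, 0.0, -1.0]]
contact_force: [1.8, -0.5, -1.7]
finger_gap: 13.0
finger_force: 60.8
```

Emit:
{"name": "jog_arm", "arguments": {"increments": [[[0.0005,0,0],[0,0,0],0],[[0.001,0,0],[0,0,0],0],[[0.001,0,0],[0,0,0],0]]}}

```text
t: 4.75
eef_pos: [527.6, 131.6, 44.1]
tool_rot: [[-1.0, -0.015, 0.001], [-0.015, 1.0, 0.0], [-0.001, 0.0, -1.0]]
contact_force: [1.8, 0.6, -3.8]
finger_gap: 12.6
finger_force: 60.4
```

Emit:
{"name": "jog_arm", "arguments": {"increments": [[[0.0005,0,0.0004],[0,0,0],0],[[0.001,0,0.0004],[0,0,0],0],[[0.001,0,0.0004],[0,0,0],0]]}}

```text
t: 5.05
eef_pos: [527.2, 131.6, 44.2]
tool_rot: [[-1.0, -0.015, 0.002], [-0.015, 1.0, 0.001], [-0.002, 0.001, -1.0]]
contact_force: [4.9, 1.0, -3.5]
finger_gap: 12.7
finger_force: 60.4
```

Emit:
{"name": "jog_arm", "arguments": {"increments": [[[0.0005,0,0.0003],[0,0,0],0],[[0.001,0,0.0003],[0,0,0],0],[[0.001,0,0.0003],[0,0,0],0]]}}

```text
t: 5.35
eef_pos: [527.0, 131.6, 44.3]
tool_rot: [[-1.0, -0.015, 0.004], [-0.015, 1.0, 0.001], [-0.004, 0.001, -1.0]]
contact_force: [6.3, 0.4, -2.6]
finger_gap: 12.8
finger_force: 60.5
```

Emit:
{"name": "jog_arm", "arguments": {"increments": [[[0.0005,0,0.0002],[0,0,0],0],[[0.001,0,0.0002],[0,0,0],0],[[0.001,0,0.0002],[0,0,0],0]]}}

```text
t: 5.65
eef_pos: [526.8, 131.6, 44.4]
tool_rot: [[-1.0, -0.015, 0.006], [-0.015, 1.0, 0.001], [-0.006, 0.001, -1.0]]
contact_force: [6.3, 0.1, -2.2]
finger_gap: 12.6
finger_force: 60.5
```

Emit:
{"name": "jog_arm", "arguments": {"increments": [[[0.0005,0,0.0],[0,0,0],0],[[0.001,0,0.0],[0,0,0],0],[[0.001,0,0.0],[0,0,0],0]]}}

```text
t: 5.95
eef_pos: [526.5, 131.6, 44.6]
tool_rot: [[-1.0, -0.014, 0.007], [-0.014, 1.0, 0.001], [-0.007, 0.001, -1.0]]
contact_force: [7.1, 0.3, -4.0]
finger_gap: 12.8
finger_force: 60.5
```

Emit:
{"name": "jog_arm", "arguments": {"increments": [[[0.0007,0,0.0004],[0,0,0],0],[[0.0015,0,0.0004],[0,0,0],0],[[0.0015,0,0.0004],[0,0,0],0]]}}

```text
t: 6.25
eef_pos: [526.3, 131.6, 44.7]
tool_rot: [[-1.0, -0.014, 0.01], [-0.014, 1.0, 0.001], [-0.01, 0.001, -1.0]]
contact_force: [8.4, 0.8, -2.3]
finger_gap: 12.9
finger_force: 60.6
```

Emit:
{"name": "jog_arm", "arguments": {"increments": [[[0.0007,0,0.0002],[0,0,0],0],[[0.0015,0,0.0002],[0,0,0],0],[[0.0015,0,0.0002],[0,0,0],0]]}}

```text
t: 6.55
eef_pos: [526.0, 131.6, 44.9]
tool_rot: [[-1.0, -0.014, 0.012], [-0.014, 1.0, 0.002], [-0.012, 0.002, -1.0]]
contact_force: [9.7, 0.2, -3.5]
finger_gap: 13.0
finger_force: 60.6
```

```bash
python3 - <<'E'
from h import *
np.set_printoptions(precision=4,suppress=True)
s=bot.sense();print(s["eef_pos"],s["tool_rot"],s["contact_force"],s["wrist_torque"])
E
```

```text
[525.9759 131.5655  44.9347] [[-0.9998 -0.0142  0.0123]
 [-0.0141  0.9999  0.0017]
 [-0.0123  0.0015 -0.9999]] [ 9.6654  0.1951 -3.4842] [ 0.0452 -2.2529  0.0501]
```

Emit:
{"name": "jog_arm", "arguments": {"increments": [[[0.0007,0,0.0002],[0,0,0],0],[[0.0013,0,0.0002],[0,0,0],0],[[0.0019,0,-0.001],[0,-1,0],0],[[0.0025,0,-0.0022],[0,-2,0],0],[[0.0025,0,-0.0022],[0,-2,0],0]]}}

```text
t: 7.05
eef_pos: [524.5, 131.5, 47.7]
tool_rot: [[-0.999, -0.014, 0.05], [-0.014, 1.0, 0.003], [-0.05, 0.002, -0.999]]
contact_force: [10.8, 0.4, -3.4]
finger_gap: 13.1
finger_force: 60.3
```

```bash
python3 - <<'E'
from h import *
np.set_printoptions(precision=4,suppress=True)
s=bot.sense();print(s["eef_pos"],s["tool_rot"],s["contact_force"],s["wrist_torque"])
E
```

```text
[524.4809 131.5462  47.7109] [[-0.9986 -0.0142  0.0501]
 [-0.0141  0.9999  0.0026]
 [-0.0501  0.0019 -0.9987]] [10.786   0.3792 -3.3845] [-0.0075 -2.5501  0.0536]
```

Emit:
{"name": "jog_arm", "arguments": {"increments": [[[0.0008,0,-0.0012],[0,-1,0],0],[[0.0015,0,-0.0024],[0,-2,0],0],[[0.0022,0,-0.0036],[0,-3,0],0],[[0.0022,0,-0.0036],[0,-3,0],0]]}}

```text
t: 7.45
eef_pos: [522.4, 131.5, 51.4]
tool_rot: [[-0.995, -0.014, 0.103], [-0.014, 1.0, 0.004], [-0.103, 0.002, -0.995]]
contact_force: [11.1, -0.3, -6.3]
finger_gap: 13.5
finger_force: 60.0
```

Emit:
{"name": "jog_arm", "arguments": {"increments": [[[0.0005,0,-0.0008],[0,-1,0],0],[[0.0009,0,-0.0015],[0,-2.2,0],0],[[0.0009,0,-0.0015],[0,-2.2,0],0]]}}

```text
t: 7.75
eef_pos: [521.3, 131.6, 53.4]
tool_rot: [[-0.99, -0.014, 0.14], [-0.014, 1.0, 0.004], [-0.14, 0.002, -0.99]]
contact_force: [11.3, -0.7, -0.3]
finger_gap: 13.1
finger_force: 60.7
```

```bash
python3 - <<'E'
from h import *
import pickle
d=get_image("wrist");pickle.dump(d,open("w3.pkl","wb"))
e=get_image("side")
cv2.imwrite("pics/w3.png",np.hstack([cv2.resize(d["image"][:400,150:500],(480,548)),cv2.resize(e["image"][170:250,220:340],(320,548))]))
E
```

```text
(no output)
```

View pics/w3.png

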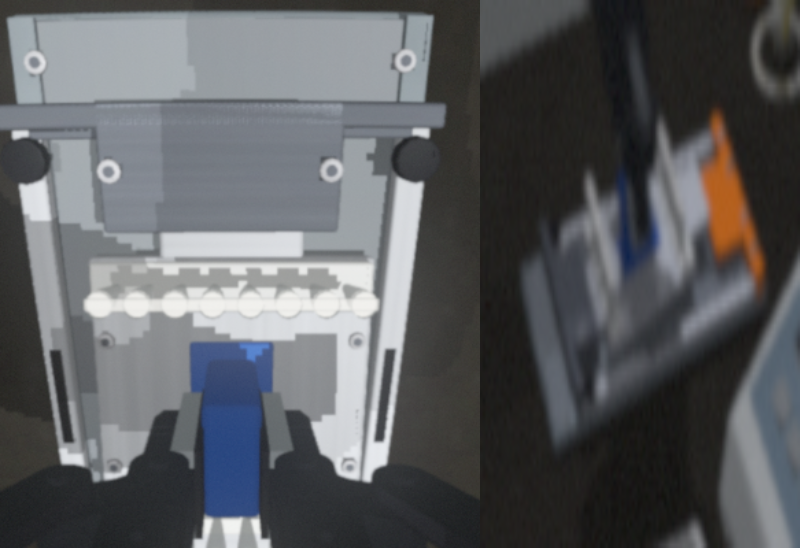

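The crop shows the fin gripped and the tongue end apparently risen at the lip. I'll check that the fin has not turned in the pads by projecting the deck and foot edges.

```bash
python3 - <<'E'
from h import *
import pickle
s=bot.sense();R=np.array(s["tool_rot"]);p=np.array(s["eef_pos"])
d=pickle.load(open("w3.pkl","rb"));K=np.array(d["intrinsics"]);T=np.linalg.inv(d["world_from_camera"])
def pr(x):
    x=p+R@np.array(x);c=T[:3,:3]@x+T[:3,3]
    return cv2.projectPoints(c[None],np.zeros(3),np.zeros(3),K,np.array([d["k1"],0,0,0.]))[0].ravel()
print("deck edge",pr([44,0,28]),"foot",pr([20,0,26]),"tube top outer",pr([39.5,0,3]),"tail top at 60",pr([60,0,29]),"fin top back",pr([15,0,-8]),"fin screw y",pr([44,40,28]),pr([44,-40,28]))
for th in(.05,.1,.14):
    c,q=np.cos(th),np.sin(th)
    f=lambda x,z:[c*x-q*z,0,q*x+c*z]
    print(th,pr(f(44,28)),pr(f(20,26)),pr(f(-44,28)), "neg",pr([c*44+q*28,0,-q*44+c*28]),pr([c*20+q*26,0,-q*20+c*26]))
E
```

```text
deck edge [311.64610837 188.25299148] foot [311.81055293 250.4129742 ] tube top outer [310.33626422 213.08720181] tail top at 60 [311.52737598 145.03878951] fin top back [310.01496802 297.34040222] fin screw y [416.83066143 188.48629775] [206.67903294 188.44913321]
0.05 [311.75998866 191.22807409] [311.86682762 252.9276581 ] [312.48088458 393.98702031] neg [311.52637957 185.50014793] [311.75101869 248.02840825]
0.1 [311.86811991 194.41021494] [311.91984133 255.56546212] [312.41233656 399.73310228] neg [311.40071139 182.98574877] [311.68823085 245.78120698]
0.14 [311.95055641 197.09544142] [311.95990588 257.75980703] [312.3541849  404.31326053] neg [311.29584656 181.15747012] [311.63566538 244.08737674]
```

Emit:
{"name": "jog_arm", "arguments": {"increments": [[[-0.004,0,0.0],[0,0,0],0],[[-0.008,0,0.0],[0,0,0],0],[[-0.012,0,0.0005],[0,0,0],0],[[-0.012,0,0.0005],[0,0,0],0]]}}

```text
t: 8.25
eef_pos: [524.3, 131.5, 50.8]
tool_rot: [[-0.993, -0.015, 0.119], [-0.014, 1.0, 0.002], [-0.119, -0.0, -0.993]]
contact_force: [-1.5, -0.3, 9.2]
finger_gap: 13.1
finger_force: 62.3
```

Emit:
{"name": "jog_arm", "arguments": {"increments": [[[0,0,-0.0015],[0,0,0],0],[[0,0,-0.003],[0,-0.5,0],0],[[0,0,-0.003],[0,-0.8,0],0]]}}

```text
t: 8.55
eef_pos: [523.6, 130.7, 52.6]
tool_rot: [[-0.991, -0.015, 0.135], [-0.015, 1.0, 0.001], [-0.135, -0.001, -0.991]]
contact_force: [-0.3, -0.5, -1.8]
finger_gap: 13.0
finger_force: 60.8
```

Emit:
{"name": "jog_arm", "arguments": {"increments": [[[-0.005,0,0.0002],[0,0,0],0],[[-0.01,0,0.0007],[0,0,0],0],[[-0.015,0,0.0012],[0,0,0],0],[[-0.015,0,0.0012],[0,0,0],0]]}}

```text
t: 8.95
eef_pos: [542.4, 131.4, 55.0]
tool_rot: [[-0.99, -0.014, 0.141], [-0.014, 1.0, 0.002], [-0.141, -0.0, -0.99]]
contact_force: [0.1, 0.0, -2.4]
finger_gap: 13.1
finger_force: 60.7
```

Emit:
{"name": "jog_arm", "arguments": {"increments": [[[-0.004,0,-0.01],[0,0,0],0],[[-0.0065,0,-0.03],[0,0,0],0],[[-0.011,0,-0.06],[0,0,0],0],[[-0.0155,0,-0.09],[0,0,0],0],[[-0.02,0,-0.118],[0,2,0],0],[[-0.02,0,-0.118],[0,8,0],0],[[-0.02,0,-0.118],[0,8,0],0],[[-0.02,0,-0.118],[0,8,0],0]]}}

```text
t: 9.75
eef_pos: [544.2, 131.1, 174.1]
tool_rot: [[-1.0, -0.014, 0.001], [-0.014, 1.0, -0.001], [-0.001, -0.001, -1.0]]
contact_force: [-1.0, -0.2, -3.5]
finger_gap: 12.8
finger_force: 60.5
```

```bash
python3 - <<'E'
from h import *
import pickle
np.set_printoptions(precision=4,suppress=True)
s=bot.sense();print(s["t"],s["eef_pos"],s["tool_rot"],s["contact_force"],s["joints"])
d=pickle.load(open("w1.pkl","rb"));d0=pickle.load(open("top0.pkl","rb"))
d=get_image("top")
im=d["image"];S=cv2.cvtColor(im,cv2.COLOR_BGR2HSV);m=((S[...,2]>150)&(S[...,1]<50)).astype(np.uint8)
m[:255]=0;m[320:]=0;m[:,:295]=0;m[:,380:]=0
c=max(cv2.findContours(m,0,2)[0],key=cv2.contourArea);print(cv2.minAreaRect(c))
q=cv2.convexHull(c).reshape(-1,2)
# outer rim at z=16
b=cv2.boxPoints(cv2.minAreaRect(c));W=ray(d,b,16);print(W,W.mean(0))
print(cv2.minAreaRect(W[:,:2].astype(np.float32)))
E
```

```text
9.75 [544.2335 131.0828 174.1013] [[-0.9999 -0.0139  0.0008]
 [-0.0139  0.9999 -0.0007]
 [-0.0008 -0.0008 -1.    ]] [-0.9858 -0.2205 -3.5224] [-37.7193  17.7685  23.2943 109.0695  -8.4285  54.7899  80.2497]
((338.0, 286.0), (44.0, 62.0), 90.0)
[[ 524.8699  -27.6646   16.    ]
 [ 521.5783 -191.5818   16.    ]
 [ 405.5351 -187.6151   16.    ]
 [ 408.703   -25.9218   16.    ]] [ 465.1716 -108.1958   16.    ]
((465.1465759277344, -108.45696258544922), (163.9502716064453, 116.17848205566406), 88.84959411621094)
```

Emit:
{"name": "jog_arm", "arguments": {"increments": [[[0.02,0,-0.004],[0,0,8],0],[[0.05,0,-0.008],[0,0,16],0],[[0.078,0,-0.008],[0,0,24],0],[[0.078,0,-0.008],[0,0,32],0],[[0.078,0,-0.008],[0,0,40],0],[[0.078,0,-0.008],[0,0,48],0],[[0.078,0,-0.008],[0,0,56],0],[[0.078,0,-0.008],[0,0,64],0],[[0.078,0,-0.008],[0,0,72],0],[[0.078,0,-0.008],[0,0,80],0],[[0.078,0,-0.008],[0,0,88],0],[[0.078,0,-0.008],[0,0,91],0]]}}

```text
t: 11.0
eef_pos: [464.4, 130.0, 181.0]
tool_rot: [[0.006, 1.0, -0.002], [1.0, -0.006, -0.001], [-0.001, -0.002, -1.0]]
contact_force: [-0.3, -0.4, -3.0]
finger_gap: 13.0
finger_force: 60.6
```

```bash
python3 - <<'E'
from h import *
import pickle
np.set_printoptions(precision=1,suppress=True)
d=pickle.load(open("w1.pkl","rb"))
print(ray(d,[[103,74],[117,219]],16))
im=d["image"][60:240,0:160];cv2.imwrite("pics/c3.png",cv2.resize(im,None,fx=3.3,fy=3.3))
E
```

```text
[[408.7 -16.   16. ]
 [521.4 -18.2  16. ]]
```

Emit:
{"name": "jog_arm", "arguments": {"increments": [[[-0.02,0.001,0],[0,0,0],0],[[-0.05,0.001,0],[0,0,0],0],[[-0.08,0.001,0],[0,0,0],0],[[-0.11,0.001,0],[0,0,0],0],[[-0.14,0.001,0],[0,0,0],0],[[-0.17,0.001,0],[0,0,0],0],[[-0.2,0.001,0],[0,0,0],0],[[-0.225,0.001,0],[0,0,0],0],[[-0.238,0.001,0],[0,0,0],0],[[-0.238,0.001,0],[0,0,0],0],[[-0.238,0.001,0],[0,0,0],0]]}}

```text
t: 12.1
eef_pos: [465.4, -106.7, 181.5]
tool_rot: [[0.003, 1.0, -0.002], [1.0, -0.003, 0.001], [0.001, -0.002, -1.0]]
contact_force: [-0.2, 0.6, -2.8]
finger_gap: 13.0
finger_force: 60.6
```

View pics/c3.png

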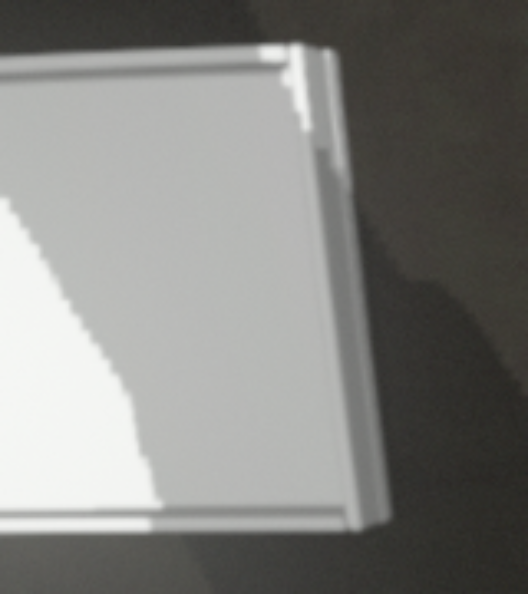

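The crop shows the tray's near end. The rim's outer corners are at about (92,74) and (110,220), and the foot of the wall on the bench is at (101.5,75) and (118,218).

```bash
python3 - <<'E'
from h import *
import pickle
np.set_printoptions(precision=1,suppress=True)
d=pickle.load(open("w1.pkl","rb"))
print(ray(d,[[92.4,73.6],[109.7,220]],16),ray(d,[[101.5,75.2],[118.2,217.6]],0))
e=get_image("side");im=e["image"];S=cv2.cvtColor(im,cv2.COLOR_BGR2HSV)
pickle.dump(e,open("s2.pkl","wb"));cv2.imwrite("pics/s2.png",cv2.resize(im[200:330,220:350],None,fx=4.4,fy=4.4))
E
```

```text
[[408.2 -24.3  16. ]
 [522.2 -24.5  16. ]] [[407.4 -25.6   0. ]
 [523.6 -25.3   0. ]]
```

View pics/s2.png

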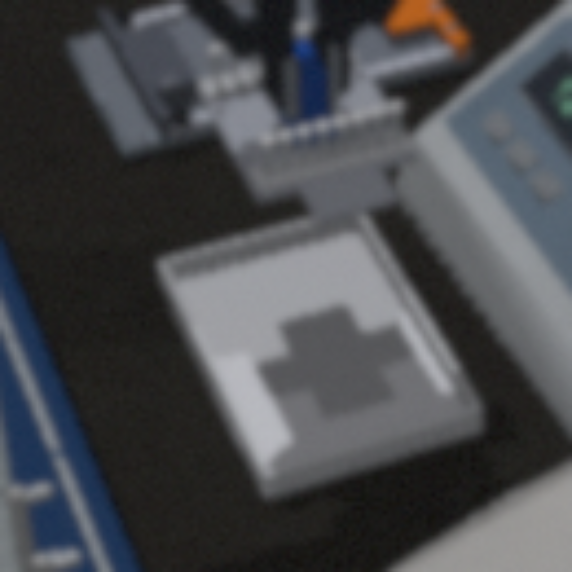

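The side view shows the carrier over the tray, its cross-shaped shadow falling inside the tray floor. The tray centre is about (465.3, -107.5), so the carrier is in place to lower.

Emit:
{"name": "jog_arm", "arguments": {"increments": [[[0,0,0.02],[0,0,0],0],[[0,0,0.045],[0,0,0],0],[[0,0,0.07],[0,0,0],0],[[-0.001,0,0.095],[0,0,0],0],[[-0.001,0,0.115],[0,0,0],0],[[-0.001,0,0.128],[0,0,0],0],[[-0.001,0,0.135],[0,0,0],0],[[-0.001,0,0.135],[0,0,0],0]]}}

```text
t: 12.95
eef_pos: [466.3, -107.8, 46.8]
tool_rot: [[0.002, 1.0, -0.001], [1.0, -0.002, 0.0], [0.0, -0.001, -1.0]]
contact_force: [0.1, 0.4, -2.2]
finger_gap: 13.2
finger_force: 60.5
```

Emit:
{"name": "jog_arm", "arguments": {"increments": [[[0,0,0.002],[0,0,0],0],[[0,0,0.004],[0,0,0],0],[[0,0,0.006],[0,0,0],0],[[0,0,0.006],[0,0,0],0]]}}

```text
t: 13.35
eef_pos: [466.8, -108.5, 41.6]
tool_rot: [[0.003, 1.0, 0.0], [1.0, -0.003, 0.0], [0.0, 0.0, -1.0]]
contact_force: [0.0, 0.6, -3.3]
finger_gap: 12.6
finger_force: 60.5
```

Emit:
{"name": "jog_arm", "arguments": {"increments": [[[0,0,0.001],[0,0,0],0],[[0,0,0.002],[0,0,0],0],[[0,0,0.003],[0,0,0],0],[[0,0,0.003],[0,0,0],0]]}}

```text
t: 13.75
eef_pos: [466.5, -108.5, 38.2]
tool_rot: [[0.003, 1.0, -0.0], [1.0, -0.003, -0.0], [-0.0, -0.0, -1.0]]
contact_force: [1.5, 1.3, -1.7]
finger_gap: 13.1
finger_force: 60.5
```

Emit:
{"name": "jog_arm", "arguments": {"increments": [[[0,0,0.0007],[0,0,0],0],[[0,0,0.0015],[0,0,0],0],[[0,0,0.0015],[0,0,0],0]]}}

```text
t: 14.05
eef_pos: [466.7, -108.6, 37.8]
tool_rot: [[0.003, 1.0, -0.001], [1.0, -0.003, 0.001], [0.001, -0.001, -1.0]]
contact_force: [-2.6, 1.7, 7.8]
finger_gap: 12.8
finger_force: 62.1
```

Emit:
{"name": "jog_arm", "arguments": {"increments": [[[0,0,-0.001],[0,0,0],0],[[0,0,-0.001],[0,0,0],25],[[0,0,-0.001],[0,0,0],45],[[0,0,-0.001],[0,0,0],45],[[0,0,-0.001],[0,0,0],45],[[0,0,-0.001],[0,0,0],45]]}}

```text
t: 14.65
eef_pos: [466.7, -108.6, 37.8]
tool_rot: [[0.003, 1.0, 0.0], [1.0, -0.003, -0.0], [-0.0, 0.0, -1.0]]
contact_force: [-0.9, -0.3, 0.2]
finger_gap: 38.4
finger_force: 0.0
```

Emit:
{"name": "jog_arm", "arguments": {"increments": [[[0,0,-0.008],[0,0,0],45],[[0,0,-0.025],[0,0,0],45],[[0,0,-0.05],[0,0,0],45],[[0,0,-0.08],[0,0,0],45],[[0,0,-0.115],[0,0,0],45],[[0,0,-0.14],[0,0,0],45],[[0,0,-0.15],[0,0,0],45],[[0,0,-0.15],[0,0,0],45]]}}

```text
t: 15.45
eef_pos: [467.8, -108.6, 189.3]
tool_rot: [[0.003, 1.0, 0.004], [1.0, -0.003, 0.001], [0.001, 0.004, -1.0]]
contact_force: [0.3, 0.0, -1.0]
finger_gap: 38.7
finger_force: 0.0
```

```bash
python3 - <<'E'
from h import *
import pickle
d=get_image("wrist");cv2.imwrite("pics/w4.png",d["image"]);pickle.dump(d,open("w4.pkl","wb"))
E
```

```text
(no output)
```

View pics/w4.png

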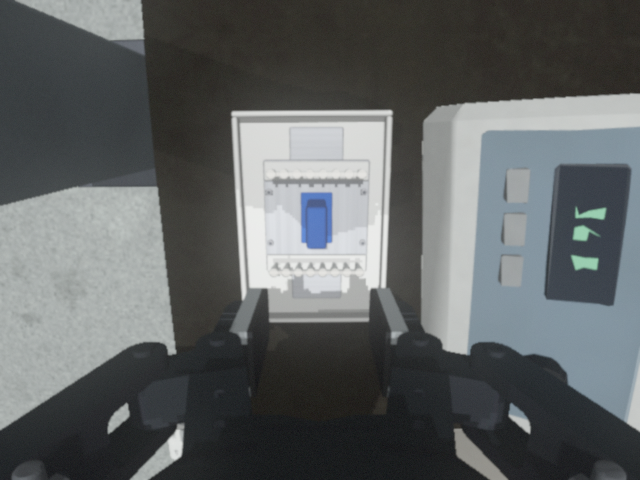

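The carrier lies flat and centred in the tray: fin at (317,222), tray at cols 235–390 and rows 112–320. The gripper is clear, so I'll hand in.

```bash
python3 -c "
from station import bot
print(bot.close_job())"
```

```text
the job is handed in; nothing more can be done
None
```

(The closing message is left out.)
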